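Clear squeezed lemon halves through a sprung scrap hatch

TASK

The lemon has been squeezed; clear its two halves off the chopping block into the waste bin below. Sweep them along the block onto the spring-loaded steel hatch rather than lifting them, as they drip, and push the hatch down and hold it open until they have slid into the bin, then let it spring fully shut. Leave the teaspoon on the block where it is.

Things in the scene. Friction and masses are not known exactly. Their poses are not given: they have to be found in the camera images.
- prep_station: fixed chopping station, dark wood, 300 mm deep (its x, to the back) by 440 mm long (its y; the hatch is at the -y, right end). Flat top 160 mm above the worktop; 11 mm lip at the back (x over 141 mm) and right end (y under -211 mm). Bin inside: x -124 to 122, y -199 to -31 mm, floor 15 mm above the worktop. Origin: centre of the underside, at worktop height
- hatch (a joint): hatch angle: 0 shut, level with the block's top; grows as the free edge goes down into the bin, stop at 1.15 rad. Spring return: 0.22 N m to start, 0.43 N m fully open (4 to 8 N at 60 mm from the hinge), damped, shuts by itself in about half a second. It carries both halves without opening; held at 0.9 rad or more it lets them slide off into the bin
- hatch_hinge (a point): middle of the hatch's hinge line, on the block's top, at y = -75 mm in the station's frame; the hinge line runs along the station's x and the hatch extends from it towards -y
- hatch_push (a point): centre of the round push mark on the steel hatch, 66 mm from the hinge line; moves with the hatch. The hatch is a flat plate, 172 mm along the hinge line (station x) by 100 mm from hinge to free edge (station -y), 4 mm thick, flush in an opening 176 by 102 mm in a block 24 mm thick
- lemon_half_a: half of a squeezed lemon, cut face down on the wooden block: yellow dome of 58 mm diameter and 40 mm height with a small nipple on top (radius 28 mm up to 10 mm height, 26 at 18, 21 at 26), 30 to 65 g, slides rather than rolls. Origin: centre of the flat cut face, z up along the dome. The two halves are alike.
- lemon_half_b: half of a squeezed lemon, cut face down on the wooden block: yellow dome of 58 mm diameter and 40 mm height with a small nipple on top (radius 28 mm up to 10 mm height, 26 at 18, 21 at 26), 30 to 65 g, slides rather than rolls. Origin: centre of the flat cut face, z up along the dome. The two halves are alike.
- board_teaspoon: steel teaspoon 130 x 26 x 11 mm lying lengthwise near the back edge of the block (about 118 mm behind its middle line); to be left alone. Origin: centre of its underside.
Not all that is in view belongs to the job. What is shaped like the lemon_half_a but blue or pink is not meant.

How it is judged:
By the outcome, as a careful person would: the job done as asked, in the order asked, and still so for the second after the job is handed in, with the robot touching nothing.
It also fails if it takes over 72 s, if anything falls off the work surface, if the arm or the gripper's body presses on something with over 40 N, if the wrist force passes 120 N, or if a joint passes its speed limit or range.

ROBOT

A 7-joint arm with a two-finger parallel gripper is mounted at the origin on a cart in front of the work surface, level with it; the furniture and walls round the work are solid. World frame = base frame: x ahead of the robot, y to its left, z up, the work surface at z = 0. Lengths are in mm, angles in rad, forces in N, time in s.
With the tool pointing down it reaches from about 400 to 900 mm from the base axis. Payload 5.5 kg.
Tool frame: the origin (TCP) lies between the finger pads; the fingertips stand 14 mm ahead of it and the grasp point (between the pads) lies 5 mm behind it; z points along the fingers, y is the line along which they close (so a half turn about z gives the same grasp; the last joint's range is limited). The gripper opens to 92 mm and grips with 3 to 60 N. Pads are 19 mm wide; open, the fingers measure 130 mm over their backs; the gripper's body (75 mm by 190 mm) begins 47 mm behind the grasp point.
Start: joints at [1.382, 0.501, -0.427, 1.55, 0.221, 1.138, -0.21], TCP at [283.812, -584.765, 240.729] pointing down, gripper open.
Joint ranges: [-2.88, 2.88], [-0.31, 2.03], [-1.54, 1.56], [0.2, 2.42], [-1.41, 4.55], [0.19, 2.02], [-2.57, 2.57]. Speed limits (rad/s): [2.57, 2.57, 3.14, 3.14, 3.14, 3.14, 3.14].

INTERFACE

Orientations are given as a unit quaternion [x, y, z, w].
In Python, from plant import get_obs, capture, sign_off gives the robot as it stands.
- The arm moves only by the shell command python3 -m pendant 'ROWS'. ROWS is JSON, a list of rows, each an object of numbers: "claw": the opening, from -1 (shut) to 1 (fully open); "tx", "ty", "tz": the shift along the tool's x, y, z as a fraction of full scale; "turn": the turn about the tool's z as a fraction of full scale. In form: [{"claw": .., "tx": .., "ty": .., "tz": .., "turn": ..}, ...]. A call has 1 to 8 rows; each row shifts and turns the commanded pose from where the row before left it, along the tool's axes as they then stand; what a row does not reach is not made up. Full scale, the value 1, is 750 mm for a shift and 0.08 rad for a turn. A row lasts 1/12 s, in which the tool goes at most 41.7 mm and 7.16 degrees, less where a joint would pass 70% of its speed; a pose out of reach is approached as far as the arm can. A call with a number of a shift or a turn outside -1 to 1 is refused whole. A call with a gripper value outside its range is refused whole. The fingers move at their own pace and stop on an object; the grip force is fixed at half the most. Time passes only in rows, so rows that do not move let the fingers close. It gives the time, the measured TCP pose, the force, the opening and the grip force at its end, in the units of the state.
- get_obs(): the state, without advancing time (a new reading comes with each control period).
- capture(name): name is "side" or "top"; returns a dict with "frame" (480x640x3 uint8, red, green, blue), "camera_matrix" (3x3 intrinsics, pixels), "position" and "rotation" of the camera in the world. Camera axes: x right, y up, looking along -z (the intrinsics and any distortion apply to the point x, -y, -z); pixel columns grow to the right and rows downward; lengths in mm; the calibration is good to about 2 mm. A picture is of the moment at which its call begins. There is no depth.
- sign_off(): hands the job in; it is judged then, once.
The state is a dict: "time": time; "qpos": joint angles; "joint_velocities": joint speeds; "joint_efforts": joint torques, N m; "tool_pos": TCP position; "tool_rot": TCP orientation; "contact_force": force on the tool from outside, world axes, zero at the start; "moment": the same for the moment, N m; "opening": finger opening in mm; "gripper_force": force on a finger pad.
Only numpy, scipy, OpenCV 4.12 (cv2) and the standard library are available. Lean on these libraries where they do the work, as an engineer would, in place of code of your own. Each camera call takes 0.05 s, during which the arm holds its last target. There are 200 camera calls.

## Working session

There is one attempt and no reset: what is moved stays moved. The work goes in short steps, Python scripts to look and compute and a shell command to move; the robot and the scene stay as the last step left them, time stands still between calls to the robot, and variables do not carry over. Pictures are saved under pics/ and viewed, at most 10 in all, crops included, and the job is handed in when it is done.

```bash
mkdir -p pics
cat > h.py <<'E'
import numpy as np, cv2
from plant import get_obs, capture
def save(n,f): cv2.imwrite('pics/'+n+'.png', f[:,:,::-1])
def ray(c,u,v):
    K=np.array(c['camera_matrix']); d=np.linalg.inv(K)@[u,v,1]
    return np.array(c['position']), np.array(c['rotation'])@[d[0],-d[1],-d[2]]
def onz(c,u,v,z):
    p,d=ray(c,u,v); return p+d*(z-p[2])/d[2]
def proj(c,P):
    q=np.array(c['rotation']).T@(np.array(P)-c['position']); k=np.array(c['camera_matrix'])@[q[0],-q[1],-q[2]]
    return k[:2]/k[2]
E
python3 - <<'E'
from h import *
import pickle
o=get_obs(); print({k:np.round(v,3) for k,v in o.items()})
for n in('top','side'):
    c=capture(n); save(n+'0',c['frame']); pickle.dump(c,open(n+'0.pkl','wb')); print({k:(v if k!='frame' else 0) for k,v in c.items()})
E
```

```text
{'time': np.float64(0.0), 'qpos': array([ 1.382,  0.502, -0.427,  1.551,  0.221,  1.138, -0.21 ]), 'joint_velocities': array([ 0.002,  0.   , -0.002, -0.001,  0.   ,  0.001,  0.   ]), 'joint_efforts': array([-0.0000e+00, -5.6658e+01, -5.8160e+00, -2.7911e+01, -6.9000e-02,
        3.1000e-02,  0.0000e+00]), 'tool_pos': array([ 283.421, -584.209,  239.665]), 'tool_rot': array([ 0.975,  0.224, -0.   , -0.001]), 'contact_force': array([-0.448,  0.439,  0.034]), 'moment': array([ 0.016,  0.006, -0.029]), 'gripper_force': np.float64(0.0), 'opening': np.float64(92.003)}
{'frame': 0, 'camera_matrix': array([[526.74364703,   0.        , 319.13478167],
       [  0.        , 526.74364703, 237.9777633 ],
       [  0.        ,   0.        ,   1.        ]]), 'position': array([ 544.95427192,   -3.43321586, 1195.61207522]), 'rotation': array([-0.03741513,  0.03778538,  0.7161868 , -0.69587991])}
{'frame': 0, 'camera_matrix': array([[499.30315114,   0.        , 316.42962269],
       [  0.        , 499.30315114, 237.53990821],
       [  0.        ,   0.        ,   1.        ]]), 'position': array([ 557.87431104, -983.11439775,  529.59507557]), 'rotation': array([ 0.55539693, -0.02158093, -0.05628317,  0.8293978 ])}
```

View pics/top0.png

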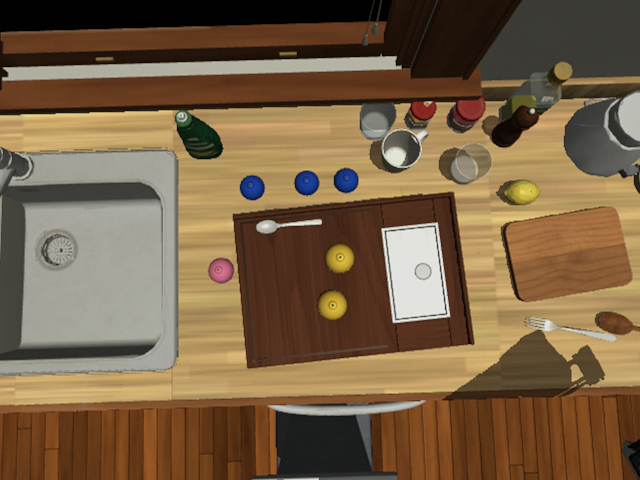

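View pics/side0.png

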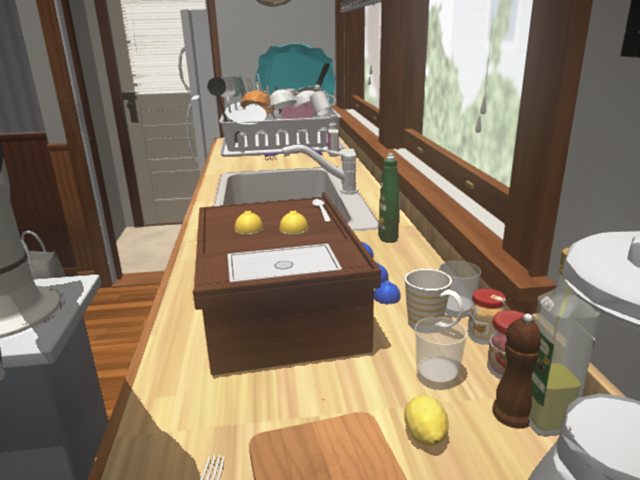

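The top view shows two yellow domes on the block at (340,258) and (333,305), the hatch with its push mark at (423,271), and the spoon at (290,226). Yellow candidates: those two domes, plus a whole lemon at (522,191) that is off the block. The blue domes (252,187), (306,183), (346,181) and the pink one (221,270) are excluded by colour. The two domes on the block fit, and I'll confirm them in a crop.

```bash
sed -i 's/^def ray/from scipy.spatial.transform import Rotation as Ro\ndef ray/; s/np.array(c\[.rotation.\])/Ro.from_quat(c["rotation"]).as_matrix()/g' h.py
cat > meas.py <<'E'
from h import *
def blobs(c,lo,hi,amin):
    m=cv2.inRange(cv2.cvtColor(c['frame'],cv2.COLOR_RGB2HSV),lo,hi)
    cs,_=cv2.findContours(m,cv2.RETR_EXTERNAL,cv2.CHAIN_APPROX_NONE)
    return [k for k in cs if cv2.contourArea(k)>amin]
def lemons(c,z=170):
    r=[]
    for k in blobs(c,(20,120,90),(35,255,255),150):
        (u,v),s=cv2.minEnclosingCircle(k); r.append((u,v,s,onz(c,u,v,z)))
    return r
E
python3 - <<'E'
from meas import *
import pickle
c=pickle.load(open('top0.pkl','rb')); s=pickle.load(open('side0.pkl','rb'))
for x in lemons(c): print('top',np.round(x[:3],1),x[3].round(1))
for x in lemons(s): print('side',np.round(x[:3],1),x[3].round(1))
def hatch(c):
    m=max([k for k in blobs(c,(0,0,195),(180,40,255),300) if cv2.pointPolygonTest(k,(415,272) if c is CT else (260,262),False)>0],key=cv2.contourArea)
    return cv2.boxPoints(cv2.minAreaRect(m)), cv2.approxPolyDP(cv2.convexHull(m),6,True)[:,0]
CT=c
b,a=hatch(c); print(b,a); P=np.array([onz(c,u,v,160) for u,v in b])[:,:2]; print('hatch',P.round(1),P.mean(0), [np.linalg.norm(P[i]-P[i-1]).round(1) for i in range(4)])
print('push',onz(c,423,271,160))
try:
  b,a=hatch(s); print('side',a,np.array([onz(s,u,v,160) for u,v in a]).round(1))
except Exception as e: print(e)
# block top corners from eye
for u,v in((234,214),(453,194),(473,343),(248,367)): print(onz(c,u,v,160).round(1))
cv2.imwrite('pics/crop.png',cv2.resize(c['frame'][180:380,220:480,::-1],None,fx=3,fy=3,interpolation=2))
E
```

```text
top [481.  361.5  17.4] [ 408.4 -307.7  170. ]
top [235.  310.3  11.4] [518.9 160.8 170. ]
top [483. 309.  22.] [ 507.6 -317.7  170. ]
top [332.3 304.9  14.5] [523.8 -27.2 170. ]
top [195.8 271.8  18.7] [595.3 236.2 170. ]
top [339.4 258.   14.5] [614.  -43.9 170. ]
top [204.  225.5  25.8] [685.6 219.7 170. ]
top [522.  192.   18.1] [ 734.2 -408.8  170. ]
top [282.4 169.5 103.7] [793.3  63.5 170. ]
top [534.  160.5  42.5] [ 797.  -437.1  170. ]
top [523.1 104.   12.3] [ 913.6 -423.5  170. ]
top [562.6  70.7   9.4] [ 981.  -508.3  170. ]
side [426.9 419.9  26.1] [ 703.  -608.7  170. ]
side [293.2 224.6  14. ] [612.3 -42.  170. ]
side [248.2 224.6  14. ] [521.9 -24.9 170. ]
[[381.32315 228.58466]
 [437.69235 221.53851]
 [449.47696 315.81543]
 [393.10776 322.86157]] [[437 223]
 [449 315]
 [393 321]
 [382 229]]
hatch [[ 670.7 -129.2]
 [ 681.5 -241.6]
 [ 496.  -254.7]
 [ 485.6 -144.5]] [ 583.43925897 -192.51321199] [np.float64(185.8), np.float64(112.8), np.float64(186.1), np.float64(110.7)]
push [ 584.47761434 -207.57272225  160.        ]
side [[340 267]
 [230 280]
 [228 254]
 [327 244]] [[ 677.  -231.   160. ]
 [ 493.5 -248.   160. ]
 [ 485.6 -142.9  160. ]
 [ 668.8 -129.5  160. ]]
[708.3 162.2 160. ]
[ 736. -275.  160.]
[ 442.6 -297.4  160. ]
[409.5 138.6 160. ]
```

View pics/crop.png

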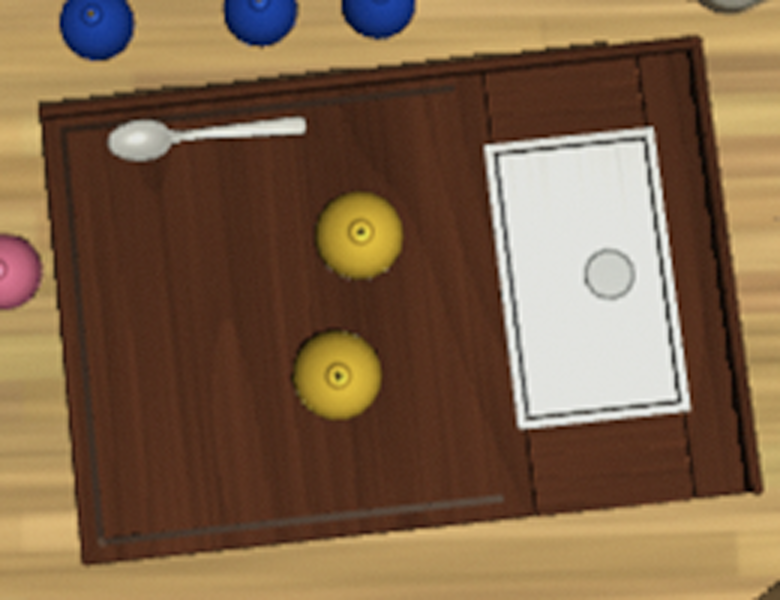

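Both domes in the crop are yellow halves on the block: A at about (614,-43) and B at about (523,-26), with their radii matching. The station origin is at about (574,-68) with yaw 0.077, from both the hatch and the block corners. I'll turn the tool so that its y lies along station x, part-close the fingers to 40 mm as a two-point pusher, and sweep each half along its own lane.

```bash
cat >> h.py <<'E'
O=np.array([574,-68]); A=.077; U=np.array([[np.cos(A),np.sin(A)],[-np.sin(A),np.cos(A)]])
def st(p): return (U@(np.array(p)[:2]-O)).round(1)
def state():
    o=get_obs(); R=Ro.from_quat(o['tool_rot']).as_matrix()
    print('t',round(float(o['time']),2),'st',st(o['tool_pos']),'z',round(float(o['tool_pos'][2]),1),'tooly ang vs st x',round(float(np.arctan2(R[1,1],R[0,1])-A),3),'open',round(float(o['opening']),1),'F',np.round(o['contact_force'],1),'q',np.round(o['qpos'],2))
if __name__=='__main__': state()
E
python3 -m pendant '[{"claw":-0.13,"tx":0,"ty":0,"tz":-0.01,"turn":-1},{"claw":-0.13,"tx":0,"ty":0,"tz":-0.01,"turn":-1},{"claw":-0.13,"tx":0,"ty":0,"tz":-0.01,"turn":-1},{"claw":-0.13,"tx":0,"ty":0,"tz":0,"turn":-1},{"claw":-0.13,"tx":0,"ty":0,"tz":0,"turn":-1},{"claw":-0.13,"tx":0,"ty":0,"tz":0,"turn":-1},{"claw":-0.13,"tx":0,"ty":0,"tz":0,"turn":-1},{"claw":-0.13,"tx":0,"ty":0,"tz":0,"turn":-1}]'
python3 -m pendant '[{"claw":-0.13,"tx":0,"ty":0,"tz":0,"turn":-1},{"claw":-0.13,"tx":0,"ty":0,"tz":0,"turn":-1},{"claw":-0.13,"tx":0,"ty":0,"tz":0,"turn":-1},{"claw":-0.13,"tx":0,"ty":0,"tz":0,"turn":-1},{"claw":-0.13,"tx":0,"ty":0,"tz":0,"turn":-1},{"claw":-0.13,"tx":0,"ty":0,"tz":0,"turn":-1},{"claw":-0.13,"tx":0,"ty":0,"tz":0,"turn":-0.95},{"claw":-0.13,"tx":0,"ty":0,"tz":0,"turn":0}]'
python3 h.py
```

```text
time: 0.77
tool_pos: [283.5, -584.5, 262.6]
tool_rot: [0.854, 0.521, 0.0, -0.001]
contact_force: [-0.4, -0.5, -0.9]
opening: 43.4
gripper_force: 0.0
time: 1.43
tool_pos: [283.5, -584.6, 262.5]
tool_rot: [0.678, 0.735, 0.0, -0.001]
contact_force: [0.5, 0.0, -0.1]
opening: 39.9
gripper_force: 0.0
t 1.43 st [-329.4 -492.7] z 262.5 tooly ang vs st x 0.003 open 39.9 F [ 0.5  0.  -0.1] q [ 1.55  0.53 -0.68  1.52  0.35  1.21  0.89]
```

```bash
python3 -m pendant '[{"claw":-0.13,"tx":0.02,"ty":0.01,"tz":0,"turn":0},{"claw":-0.13,"tx":0.04,"ty":0.019,"tz":0,"turn":0},{"claw":-0.13,"tx":0.04,"ty":0.019,"tz":0,"turn":0},{"claw":-0.13,"tx":0.04,"ty":0.019,"tz":0,"turn":0},{"claw":-0.13,"tx":0.04,"ty":0.019,"tz":0,"turn":0},{"claw":-0.13,"tx":0.04,"ty":0.019,"tz":0,"turn":0},{"claw":-0.13,"tx":0.04,"ty":0.019,"tz":0,"turn":0},{"claw":-0.13,"tx":0.04,"ty":0.019,"tz":0,"turn":0}]'; python3 h.py
python3 -m pendant '[{"claw":-0.13,"tx":0.04,"ty":0.019,"tz":0,"turn":0},{"claw":-0.13,"tx":0.04,"ty":0.019,"tz":0,"turn":0},{"claw":-0.13,"tx":0.04,"ty":0.019,"tz":0,"turn":0},{"claw":-0.13,"tx":0.04,"ty":0.019,"tz":0,"turn":0},{"claw":-0.13,"tx":0.04,"ty":0.019,"tz":0,"turn":0},{"claw":-0.13,"tx":0.04,"ty":0.019,"tz":0,"turn":0},{"claw":-0.13,"tx":0.02,"ty":0.01,"tz":0,"turn":0},{"claw":-0.13,"tx":0,"ty":0,"tz":0,"turn":0}]'
python3 h.py
```

```text
time: 2.1
tool_pos: [373.6, -350.5, 263.1]
tool_rot: [0.68, 0.733, -0.0, -0.0]
contact_force: [0.5, -0.8, 0.8]
opening: 40.0
gripper_force: 0.0
t 2.1 st [-221.6 -266.3] z 263.1 tooly ang vs st x -0.003 open 40.0 F [ 0.5 -0.8  0.8] q [ 1.39  0.29 -0.81  1.86  0.23  1.09  0.56]
time: 2.77
tool_pos: [452.6, -145.7, 263.7]
tool_rot: [0.678, 0.735, 0.001, 0.0]
contact_force: [0.1, 0.3, 0.3]
opening: 39.5
gripper_force: 0.0
t 2.77 st [-127.   -68.1] z 263.7 tooly ang vs st x 0.005 open 39.5 F [0.1 0.3 0.3] q [ 1.09  0.23 -0.94  1.94  0.21  1.07  0.14]
```

```bash
python3 -m pendant '[{"claw":-0.13,"tx":0.03,"ty":0.01,"tz":0,"turn":0},{"claw":-0.13,"tx":0.04,"ty":0.02,"tz":0,"turn":0},{"claw":-0.13,"tx":0.04,"ty":0.02,"tz":0,"turn":0},{"claw":-0.13,"tx":0.04,"ty":0.02,"tz":0,"turn":0},{"claw":-0.13,"tx":0.04,"ty":0.02,"tz":0,"turn":0},{"claw":-0.13,"tx":0.04,"ty":0.015,"tz":0,"turn":0},{"claw":-0.13,"tx":0.01,"ty":0,"tz":0,"turn":0},{"claw":-0.13,"tx":0,"ty":0,"tz":0,"turn":0}]'; python3 h.py
```

```text
time: 3.43
tool_pos: [515.6, 37.6, 263.2]
tool_rot: [0.678, 0.735, 0.0, -0.001]
contact_force: [-0.5, -1.0, 0.1]
opening: 40.2
gripper_force: 0.0
t 3.43 st [-50.1 109.8] z 263.2 tooly ang vs st x 0.003 open 40.2 F [-0.5 -1.   0.1] q [ 0.68  0.35 -0.97  1.84  0.32  1.12 -0.33]
```

```bash
python3 -m pendant '[{"claw":-0.13,"tx":0,"ty":0,"tz":0.02,"turn":0},{"claw":-0.13,"tx":0,"ty":0,"tz":0.03,"turn":0},{"claw":-0.13,"tx":0,"ty":0,"tz":0.03,"turn":0},{"claw":-0.13,"tx":0,"ty":0,"tz":0.022,"turn":0},{"claw":-0.13,"tx":0,"ty":0,"tz":0.01,"turn":0},{"claw":-0.13,"tx":0,"ty":0,"tz":0,"turn":0},{"claw":-0.13,"tx":-0.01,"ty":0.002,"tz":0,"turn":0},{"claw":-0.13,"tx":-0.013,"ty":0,"tz":0,"turn":0}]'; python3 h.py
python3 -m pendant '[{"claw":-0.13,"tx":-0.013,"ty":0,"tz":0,"turn":0},{"claw":-0.13,"tx":-0.013,"ty":0,"tz":0,"turn":0},{"claw":-0.13,"tx":-0.013,"ty":0,"tz":0,"turn":0},{"claw":-0.13,"tx":-0.013,"ty":0,"tz":0,"turn":0},{"claw":-0.13,"tx":-0.013,"ty":0,"tz":0,"turn":0},{"claw":-0.13,"tx":-0.013,"ty":0,"tz":0,"turn":0},{"claw":-0.13,"tx":-0.013,"ty":0,"tz":0,"turn":0},{"claw":-0.13,"tx":0,"ty":0,"tz":0,"turn":0}]'
python3 - <<'E'
from meas import *; from h import *
state()
for n in('top','side'):
    c=capture(n); save(n+'1',c['frame'])
    for x in lemons(c):
        if 420<x[3][0]<720 and -280<x[3][1]<140: print(n,np.round(x[:3],1),st(x[3]))
E
```

```text
time: 4.1
tool_pos: [519.7, 17.4, 180.4]
tool_rot: [0.679, 0.734, 0.001, 0.001]
contact_force: [0.5, -0.4, 0.1]
opening: 40.3
gripper_force: 0.0
t 4.1 st [-47.6  89.3] z 180.4 tooly ang vs st x 0.0 open 40.3 F [ 0.5 -0.4  0.1] q [ 0.64  0.45 -0.9   1.92  0.43  0.97 -0.38]
time: 4.77
tool_pos: [524.0, -53.2, 179.0]
tool_rot: [0.681, 0.733, -0.001, 0.0]
contact_force: [0.4, -0.2, 0.6]
opening: 40.1
gripper_force: 0.0
t 4.77 st [-48.7  18.6] z 179.0 tooly ang vs st x -0.003 open 40.1 F [ 0.4 -0.2  0.6] q [ 0.75  0.47 -0.88  1.91  0.43  0.97 -0.25]
side [248.9 234.9  15.2] [-51.3  -9.9]
side [293.3 224.7  13.9] [40.1 22. ]
```

View pics/side1.png

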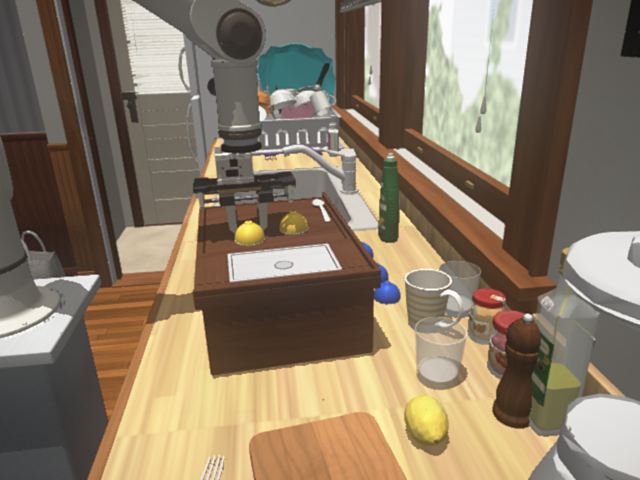

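The sweep works: half B at (249,234) is nested between the fingers 29 mm ahead of the TCP, and A at (293,224) hasn't moved.

```bash
python3 -m pendant '[{"claw":-0.13,"tx":-0.013,"ty":0,"tz":0,"turn":0},{"claw":-0.13,"tx":-0.013,"ty":0,"tz":0,"turn":0},{"claw":-0.13,"tx":-0.013,"ty":0,"tz":0,"turn":0},{"claw":-0.13,"tx":-0.013,"ty":0,"tz":0,"turn":0},{"claw":-0.13,"tx":-0.013,"ty":0,"tz":0,"turn":0},{"claw":-0.13,"tx":-0.013,"ty":-0.001,"tz":0,"turn":0},{"claw":-0.13,"tx":-0.013,"ty":-0.001,"tz":0,"turn":0},{"claw":-0.13,"tx":-0.013,"ty":0,"tz":0,"turn":0}]'; python3 h.py
python3 -m pendant '[{"claw":-0.13,"tx":-0.013,"ty":0,"tz":0,"turn":0},{"claw":-0.13,"tx":-0.01,"ty":0,"tz":0,"turn":0},{"claw":-0.13,"tx":-0.01,"ty":0,"tz":0,"turn":0},{"claw":-0.13,"tx":-0.005,"ty":0,"tz":0,"turn":0},{"claw":-0.13,"tx":0,"ty":0,"tz":0,"turn":0}]'
cat > look.py <<'E'
import sys
from meas import *; from h import *
state()
for n in('top','side'):
    c=capture(n); save(n+sys.argv[1],c['frame'])
    for x in lemons(c):
        if 420<x[3][0]<720 and -280<x[3][1]<140: print(n,np.round(x[:3],1),st(x[3]))
E
python3 look.py 2
```

```text
time: 5.53
tool_pos: [528.2, -129.3, 179.2]
tool_rot: [0.679, 0.734, -0.0, -0.0]
contact_force: [-0.2, 0.5, -0.6]
opening: 39.7
gripper_force: 0.2
t 5.53 st [-50.4 -57.6] z 179.2 tooly ang vs st x -0.0 open 39.7 F [-0.2  0.5 -0.6] q [ 0.87  0.49 -0.86  1.87  0.44  0.99 -0.11]
time: 5.95
tool_pos: [530.6, -157.7, 179.1]
tool_rot: [0.68, 0.733, -0.0, 0.0]
contact_force: [-0.4, 0.2, 0.2]
opening: 40.1
gripper_force: 0.0
t 5.95 st [-50.2 -86.1] z 179.1 tooly ang vs st x -0.001 open 40.1 F [-0.4  0.2  0.2] q [ 0.9   0.51 -0.85  1.84  0.45  1.   -0.06]
top [339.  257.9  14.4] [42.1 21.6]
side [252.3 256.7  16.2] [ -52.5 -112.9]
side [293.3 225.2  13.8] [39.7 19.3]
```

```bash
python3 -m pendant '[{"claw":-0.13,"tx":0.015,"ty":0,"tz":0,"turn":0},{"claw":-0.13,"tx":0.025,"ty":0,"tz":-0.01,"turn":0},{"claw":-0.13,"tx":0.02,"ty":0,"tz":-0.03,"turn":0},{"claw":-0.13,"tx":0.02,"ty":0,"tz":-0.035,"turn":0},{"claw":-0.13,"tx":0.02,"ty":0,"tz":-0.02,"turn":0},{"claw":-0.13,"tx":0.03,"ty":0.025,"tz":0,"turn":0},{"claw":-0.13,"tx":0.035,"ty":0.03,"tz":0,"turn":0},{"claw":-0.13,"tx":0.035,"ty":0.03,"tz":0,"turn":0}]'
python3 -m pendant '[{"claw":-0.13,"tx":0.03,"ty":0.03,"tz":0,"turn":0},{"claw":-0.13,"tx":0.01,"ty":0.01,"tz":0,"turn":0},{"claw":-0.13,"tx":0,"ty":0,"tz":0,"turn":0}]'; python3 h.py
```

```text
time: 6.72
tool_pos: [582.9, 0.3, 251.7]
tool_rot: [0.679, 0.734, 0.0, 0.001]
contact_force: [1.0, 0.1, -0.2]
opening: 39.8
gripper_force: 0.0
time: 6.97
tool_pos: [610.7, 36.3, 251.1]
tool_rot: [0.677, 0.736, 0.002, -0.001]
contact_force: [0.3, -0.1, -0.5]
opening: 39.8
gripper_force: 0.0
t 6.97 st [ 44.6 101.1] z 251.1 tooly ang vs st x 0.007 open 39.8 F [ 0.3 -0.1 -0.5] q [ 0.54  0.54 -0.89  1.63  0.44  1.19 -0.37]
```

```bash
python3 -m pendant '[{"claw":-0.13,"tx":0,"ty":-0.002,"tz":0.02,"turn":0},{"claw":-0.13,"tx":0,"ty":0,"tz":0.03,"turn":0},{"claw":-0.13,"tx":0,"ty":0,"tz":0.03,"turn":0},{"claw":-0.13,"tx":0,"ty":0,"tz":0.012,"turn":0},{"claw":-0.13,"tx":0,"ty":0,"tz":0.004,"turn":0},{"claw":-0.13,"tx":0,"ty":0,"tz":0,"turn":0},{"claw":-0.13,"tx":-0.015,"ty":0,"tz":0,"turn":0},{"claw":-0.13,"tx":-0.02,"ty":0,"tz":0,"turn":0}]'; python3 h.py
python3 -m pendant '[{"claw":-0.13,"tx":-0.013,"ty":0,"tz":0,"turn":0},{"claw":-0.13,"tx":-0.013,"ty":0,"tz":0,"turn":0},{"claw":-0.13,"tx":-0.013,"ty":0,"tz":0,"turn":0},{"claw":-0.13,"tx":-0.013,"ty":0.001,"tz":0,"turn":0},{"claw":-0.13,"tx":-0.013,"ty":0.001,"tz":0,"turn":0},{"claw":-0.13,"tx":-0.013,"ty":0.001,"tz":0,"turn":0},{"claw":-0.13,"tx":-0.013,"ty":0.001,"tz":0,"turn":0},{"claw":-0.13,"tx":-0.013,"ty":0.001,"tz":0,"turn":0}]'
python3 look.py 3
```

```text
time: 7.63
tool_pos: [611.5, 5.1, 180.3]
tool_rot: [0.678, 0.735, 0.001, 0.001]
contact_force: [0.2, -0.3, 0.4]
opening: 39.7
gripper_force: 0.0
t 7.63 st [43. 70.] z 180.3 tooly ang vs st x 0.003 open 39.7 F [ 0.2 -0.3  0.4] q [ 0.56  0.61 -0.85  1.7   0.51  1.07 -0.37]
time: 8.3
tool_pos: [620.6, -74.4, 178.5]
tool_rot: [0.679, 0.734, 0.0, -0.0]
contact_force: [-0.1, 0.3, 0.3]
opening: 39.8
gripper_force: 0.5
t 8.3 st [ 46. -10.] z 178.5 tooly ang vs st x 0.0 open 39.8 F [-0.1  0.3  0.3] q [ 0.66  0.63 -0.83  1.66  0.52  1.08 -0.24]
side [252.4 256.6  16.2] [ -52.4 -112.6]
side [300.4 235.8  15. ] [ 44.3 -39.8]
```

Half A is nested and following. I'll finish its sweep, from -10 to -86, then back off and lift clear.

```bash
python3 -m pendant '[{"claw":-0.13,"tx":-0.013,"ty":0.001,"tz":0,"turn":0},{"claw":-0.13,"tx":-0.013,"ty":0.001,"tz":0,"turn":0},{"claw":-0.13,"tx":-0.013,"ty":0.001,"tz":0,"turn":0},{"claw":-0.13,"tx":-0.013,"ty":0.001,"tz":0,"turn":0},{"claw":-0.13,"tx":-0.013,"ty":0.001,"tz":0,"turn":0},{"claw":-0.13,"tx":-0.013,"ty":0,"tz":0,"turn":0},{"claw":-0.13,"tx":-0.012,"ty":0,"tz":0,"turn":0},{"claw":-0.13,"tx":-0.006,"ty":0,"tz":0,"turn":0}]'
python3 -m pendant '[{"claw":-0.13,"tx":0,"ty":0,"tz":0,"turn":0},{"claw":-0.13,"tx":0.015,"ty":0,"tz":0,"turn":0},{"claw":-0.13,"tx":0.025,"ty":0,"tz":-0.01,"turn":0},{"claw":-0.13,"tx":0.02,"ty":-0.01,"tz":-0.03,"turn":0},{"claw":-0.13,"tx":0,"ty":-0.02,"tz":-0.035,"turn":0},{"claw":-0.13,"tx":0,"ty":-0.02,"tz":-0.02,"turn":0},{"claw":-1,"tx":0,"ty":-0.015,"tz":0,"turn":0},{"claw":-1,"tx":0,"ty":0,"tz":0,"turn":0}]'
python3 look.py 4
```

```text
time: 9.07
tool_pos: [629.7, -147.4, 178.3]
tool_rot: [0.68, 0.733, -0.0, 0.0]
contact_force: [0.1, -0.1, -0.8]
opening: 39.9
gripper_force: 0.3
time: 9.73
tool_pos: [576.5, -100.7, 251.6]
tool_rot: [0.678, 0.735, -0.0, 0.001]
contact_force: [0.4, 0.4, -0.1]
opening: 30.9
gripper_force: 0.0
t 9.73 st [ -0.  -32.8] z 251.6 tooly ang vs st x 0.004 open 30.9 F [ 0.4  0.4 -0.1] q [ 0.8   0.49 -0.9   1.7   0.41  1.16 -0.13]
side [252.4 256.8  16.1] [ -52.4 -113.4]
side [308.7 250.1  15.5] [  47.7 -109.8]
```

View pics/side4.png

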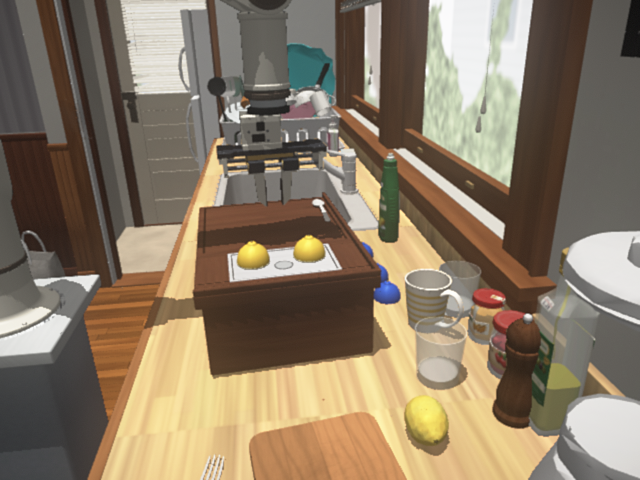

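Both halves are on the hatch, at (252,257) and (309,250), station y about -113 and -110, one each side of the push mark with a gap of about 42 mm at x = -2. I'll turn the closed fingers 90° so they're narrow between the halves.

```bash
python3 -m pendant '[{"claw":-1,"tx":0,"ty":0,"tz":0,"turn":-1},{"claw":-1,"tx":0,"ty":0,"tz":0,"turn":-1},{"claw":-1,"tx":0,"ty":0,"tz":0,"turn":-1},{"claw":-1,"tx":0,"ty":0,"tz":0,"turn":-1},{"claw":-1,"tx":0,"ty":0,"tz":0,"turn":-1},{"claw":-1,"tx":0,"ty":0,"tz":0,"turn":-1},{"claw":-1,"tx":0,"ty":0,"tz":0,"turn":-1},{"claw":-1,"tx":0,"ty":0,"tz":0,"turn":-1}]'
python3 -m pendant '[{"claw":-1,"tx":0,"ty":0,"tz":0,"turn":-1},{"claw":-1,"tx":0,"ty":0,"tz":0,"turn":-1},{"claw":-1,"tx":0,"ty":0,"tz":0,"turn":-1},{"claw":-1,"tx":0,"ty":0,"tz":0,"turn":-1},{"claw":-1,"tx":0,"ty":0,"tz":0,"turn":-1},{"claw":-1,"tx":0,"ty":0,"tz":0,"turn":-1},{"claw":-1,"tx":0,"ty":0,"tz":0,"turn":-1},{"claw":-1,"tx":0,"ty":0,"tz":0,"turn":-1}]'
python3 -m pendant '[{"claw":-1,"tx":0,"ty":0,"tz":0,"turn":-1},{"claw":-1,"tx":0,"ty":0,"tz":0,"turn":-1},{"claw":-1,"tx":0,"ty":0,"tz":0,"turn":-1},{"claw":-1,"tx":0,"ty":0,"tz":0,"turn":-0.65},{"claw":-1,"tx":0,"ty":-0.03,"tz":0,"turn":0},{"claw":-1,"tx":0,"ty":-0.04,"tz":0,"turn":0},{"claw":-1,"tx":0.002,"ty":-0.04,"tz":0,"turn":0},{"claw":-1,"tx":0,"ty":0,"tz":0,"turn":0}]'; python3 h.py
```

```text
time: 10.5
tool_pos: [578.1, -102.6, 249.1]
tool_rot: [0.412, 0.911, 0.001, -0.001]
contact_force: [0.4, -0.3, -0.6]
opening: 0.7
gripper_force: 0.0
time: 11.17
tool_pos: [578.1, -102.7, 249.1]
tool_rot: [0.104, 0.995, 0.001, -0.0]
contact_force: [0.3, -0.4, -0.1]
opening: 0.2
gripper_force: 0.0
time: 11.83
tool_pos: [583.0, -193.5, 248.0]
tool_rot: [-0.035, 0.999, -0.001, -0.001]
contact_force: [-0.7, -1.1, -0.6]
opening: 0.2
gripper_force: 0.0
t 11.83 st [  -0.7 -125.8] z 248.0 tooly ang vs st x 1.563 open 0.2 F [-0.7 -1.1 -0.6] q [ 1.08  0.72 -1.22  1.62  0.7   1.31  1.38]
```

```bash
python3 -m pendant '[{"claw":-1,"tx":0.002,"ty":0.006,"tz":0.02,"turn":0},{"claw":-1,"tx":0,"ty":0,"tz":0.03,"turn":0},{"claw":-1,"tx":0,"ty":0,"tz":0.03,"turn":0},{"claw":-1,"tx":0,"ty":0,"tz":0.015,"turn":0},{"claw":-1,"tx":0,"ty":0,"tz":0.01,"turn":0},{"claw":-1,"tx":0,"ty":0,"tz":0.01,"turn":0},{"claw":-1,"tx":0,"ty":0,"tz":0.01,"turn":0},{"claw":-1,"tx":0,"ty":0,"tz":0.01,"turn":0}]'; python3 h.py
python3 -m pendant '[{"claw":-1,"tx":0,"ty":0,"tz":0.01,"turn":0},{"claw":-1,"tx":0,"ty":0,"tz":0.008,"turn":0},{"claw":-1,"tx":0,"ty":0,"tz":0.006,"turn":0},{"claw":-1,"tx":0,"ty":0,"tz":0,"turn":0}]'
python3 look.py 5
```

```text
time: 12.5
tool_pos: [582.6, -180.5, 150.2]
tool_rot: [-0.04, 0.999, 0.0, 0.001]
contact_force: [-0.2, 0.6, 9.2]
opening: 0.5
gripper_force: 4.2
t 12.5 st [-1.000e-01 -1.128e+02] z 150.2 tooly ang vs st x 1.573 open 0.5 F [-0.2  0.6  9.2] q [ 1.02  0.81 -1.14  1.72  0.8   1.15  1.3 ]
time: 12.83
tool_pos: [583.4, -182.7, 132.3]
tool_rot: [-0.039, 0.999, -0.001, 0.002]
contact_force: [1.5, -3.7, 9.9]
opening: 0.4
gripper_force: 4.4
t 12.83 st [   0.5 -115.1] z 132.3 tooly ang vs st x 1.571 open 0.4 F [ 1.5 -3.7  9.9] q [ 1.01  0.82 -1.12  1.73  0.82  1.13  1.29]
```

View pics/side5.png

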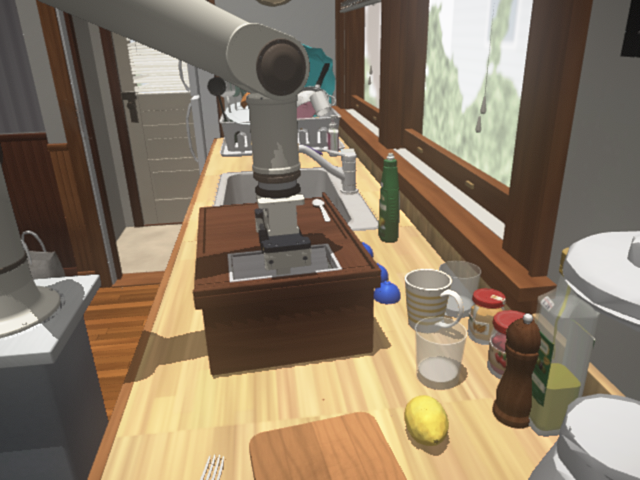

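The hatch is down at (285,262), about 1.05 rad by geometry, and no yellow is visible above it. I'll hold it there for the halves to slide off.

```bash
python3 -m pendant '[{"claw":-1,"tx":0,"ty":0,"tz":0,"turn":0},{"claw":-1,"tx":0,"ty":0,"tz":0,"turn":0},{"claw":-1,"tx":0,"ty":0,"tz":0,"turn":0},{"claw":-1,"tx":0,"ty":0,"tz":0,"turn":0},{"claw":-1,"tx":0,"ty":0,"tz":0,"turn":0},{"claw":-1,"tx":0,"ty":0,"tz":0,"turn":0},{"claw":-1,"tx":0,"ty":0,"tz":0,"turn":0},{"claw":-1,"tx":0,"ty":0,"tz":0,"turn":0}]'
python3 -m pendant '[{"claw":-1,"tx":0,"ty":0,"tz":0,"turn":0},{"claw":-1,"tx":0,"ty":0,"tz":0,"turn":0},{"claw":-1,"tx":0,"ty":0,"tz":0,"turn":0},{"claw":-1,"tx":0,"ty":0,"tz":0,"turn":0},{"claw":-1,"tx":0,"ty":0,"tz":0,"turn":0},{"claw":-1,"tx":0,"ty":0,"tz":0,"turn":0},{"claw":-1,"tx":0,"ty":0,"tz":0,"turn":0},{"claw":-1,"tx":0,"ty":0,"tz":0,"turn":0}]'
python3 look.py 6
python3 - <<'E'
import cv2,numpy as np
a=cv2.imread('pics/top6.png')[200:350,350:500]; b=cv2.imread('pics/side6.png')[190:340,190:390]
a=cv2.resize(a,(400,400)); b=cv2.resize(b,(400,400)); cv2.imwrite('pics/c6.png',np.hstack([a,b]))
E
```

```text
time: 13.6
tool_pos: [583.4, -183.4, 133.0]
tool_rot: [-0.038, 0.999, -0.001, 0.002]
contact_force: [0.3, -4.1, 9.4]
opening: 0.4
gripper_force: 4.5
time: 14.27
tool_pos: [583.4, -183.4, 133.0]
tool_rot: [-0.038, 0.999, -0.002, 0.002]
contact_force: [-0.3, -3.1, 8.4]
opening: 0.4
gripper_force: 4.5
t 14.27 st [   0.5 -115.8] z 133.0 tooly ang vs st x 1.571 open 0.4 F [-0.3 -3.1  8.4] q [ 1.02  0.82 -1.12  1.73  0.82  1.13  1.29]
```

View pics/c6.png

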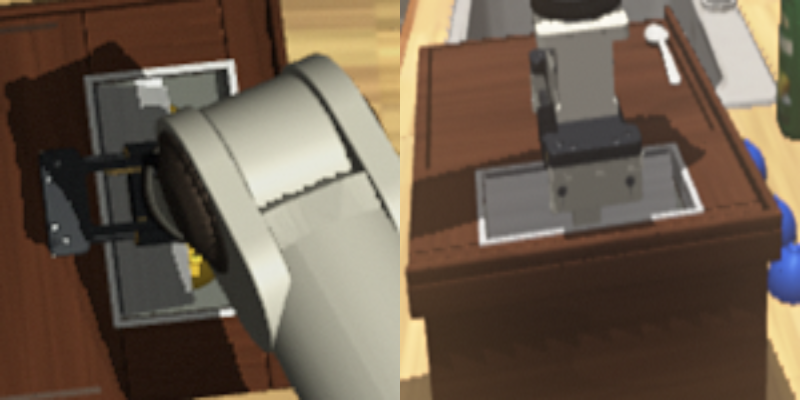

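The crop shows the hatch open, with yellow just past its free edge on the bin side. I'll check that yellow and the edge numerically.

Run:
```python
from meas import *; from h import *
c=capture('top')
def w(sx,sy,z): return [*(O+U.T@np.array([sx,sy])),z]
for th in(.8,.9,1.0,1.1): print(th,[proj(c,w(x,-75-100*np.cos(th),160-100*np.sin(th))).round(1) for x in(-86,86)])
m=cv2.inRange(cv2.cvtColor(c['frame'],cv2.COLOR_RGB2HSV),(18,110,40),(36,255,255)); m[:,:385]=0;m[:,460:]=0;m[:225]=0;m[322:]=0
for k in cv2.findContours(m,0,1)[0]:
    if cv2.contourArea(k)>3:
        x,y,ww,h=cv2.boundingRect(k); print((x,y,ww,h),[(z,st(onz(c,x+ww/2,y+h/2,z))) for z in(35,70,100)])
cr=c['frame'][215:335,375:465,::-1]; cv2.imwrite('pics/c7.png',cv2.resize(np.clip(cr*1.6,0,255).astype('uint8'),None,fx=5,fy=5,interpolation=2))
```

```text
0.8 [array([423.7, 313.3]), array([413.4, 231.7])]
0.9 [array([419.5, 313.5]), array([409.4, 232.4])]
1.0 [array([415.2, 313.8]), array([405.2, 233.1])]
1.1 [array([410.7, 314.2]), array([400.8, 233.8])]
(420, 291, 11, 17) [(35, array([ -59.8, -162.5])), (70, array([ -58.7, -155.6])), (100, array([ -57.8, -149.6]))]
(389, 262, 14, 3) [(35, array([  25.2, -107.8])), (70, array([  23.8, -102.6])), (100, array([ 22.5, -98. ]))]
```

View pics/c7.png

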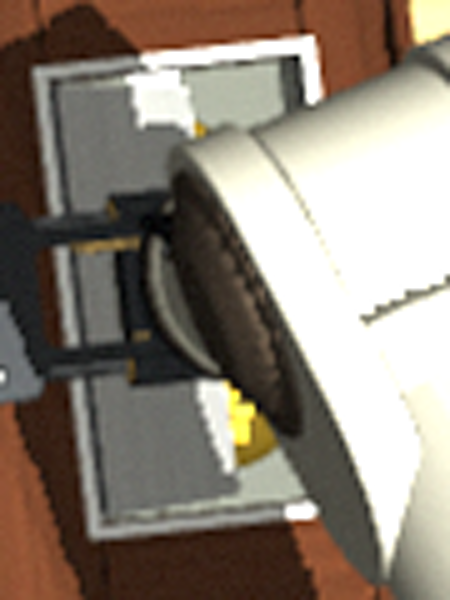

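Both halves lie beyond and below the hatch edge, but that edge projects to only about 0.83 rad. I'll open to about 1.0 rad and hold again to be sure.

```bash
python3 -m pendant '[{"claw":-1,"tx":0,"ty":0.005,"tz":0.003,"turn":0},{"claw":-1,"tx":0,"ty":0.005,"tz":0.004,"turn":0},{"claw":-1,"tx":0,"ty":0.001,"tz":0.001,"turn":0},{"claw":-1,"tx":0,"ty":0,"tz":0,"turn":0},{"claw":-1,"tx":0,"ty":0,"tz":0,"turn":0},{"claw":-1,"tx":0,"ty":0,"tz":0,"turn":0},{"claw":-1,"tx":0,"ty":0,"tz":0,"turn":0},{"claw":-1,"tx":0,"ty":0,"tz":0,"turn":0}]'
python3 -m pendant '[{"claw":-1,"tx":0,"ty":0,"tz":0,"turn":0},{"claw":-1,"tx":0,"ty":0,"tz":0,"turn":0},{"claw":-1,"tx":0,"ty":0,"tz":0,"turn":0},{"claw":-1,"tx":0,"ty":0,"tz":0,"turn":0},{"claw":-1,"tx":0,"ty":0,"tz":0,"turn":0},{"claw":-1,"tx":0,"ty":0,"tz":0,"turn":0},{"claw":-1,"tx":0,"ty":0,"tz":0,"turn":0},{"claw":-1,"tx":0,"ty":0,"tz":0,"turn":0}]'
python3 - <<'E'
from h import *
state(); c=capture('top'); cr=c['frame'][215:335,375:465,::-1]; cv2.imwrite('pics/c8.png',cv2.resize(np.clip(cr*1.6,0,255).astype('uint8'),None,fx=5,fy=5,interpolation=2))
E
```

```text
time: 15.08
tool_pos: [582.9, -176.4, 127.2]
tool_rot: [-0.038, 0.999, -0.002, 0.002]
contact_force: [0.5, -5.5, 9.5]
opening: 0.4
gripper_force: 5.3
time: 15.75
tool_pos: [582.9, -176.4, 127.1]
tool_rot: [-0.038, 0.999, -0.002, 0.002]
contact_force: [-0.3, -4.8, 10.1]
opening: 0.0
gripper_force: 5.3
t 15.75 st [   0.5 -108.8] z 127.1 tooly ang vs st x 1.57 open 0.0 F [-0.3 -4.8 10.1] q [ 1.    0.83 -1.11  1.74  0.83  1.12  1.27]
```

View pics/c8.png

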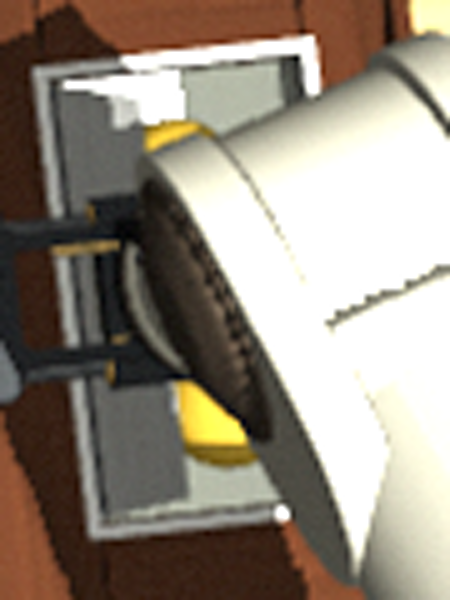

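The hatch is now at about 1.05 rad, and both yellow halves are clear of it on the bin floor. I'll withdraw straight up and let it shut.

```bash
python3 -m pendant '[{"claw":-1,"tx":0,"ty":0,"tz":-0.008,"turn":0},{"claw":-1,"tx":0,"ty":0,"tz":-0.012,"turn":0},{"claw":-1,"tx":0,"ty":0,"tz":-0.015,"turn":0},{"claw":-1,"tx":0,"ty":0,"tz":-0.02,"turn":0},{"claw":-1,"tx":0,"ty":0,"tz":-0.03,"turn":0},{"claw":-1,"tx":0,"ty":0,"tz":-0.04,"turn":0},{"claw":-1,"tx":0,"ty":0,"tz":-0.04,"turn":0},{"claw":-1,"tx":0,"ty":0.03,"tz":0,"turn":0}]'
python3 -m pendant '[{"claw":-1,"tx":0,"ty":0.04,"tz":0,"turn":0},{"claw":-1,"tx":0,"ty":0.04,"tz":0,"turn":0},{"claw":-1,"tx":0,"ty":0.04,"tz":0,"turn":0},{"claw":-1,"tx":0,"ty":0.02,"tz":0,"turn":0},{"claw":-1,"tx":0,"ty":0,"tz":0,"turn":0},{"claw":-1,"tx":0,"ty":0,"tz":0,"turn":0},{"claw":-1,"tx":0,"ty":0,"tz":0,"turn":0},{"claw":-1,"tx":0,"ty":0,"tz":0,"turn":0}]'
python3 look.py 9
```

```text
time: 16.47
tool_pos: [582.2, -154.6, 254.4]
tool_rot: [-0.036, 0.999, -0.001, 0.004]
contact_force: [0.7, 0.9, 0.2]
opening: 0.2
gripper_force: 0.0
time: 17.13
tool_pos: [570.5, -48.5, 248.0]
tool_rot: [-0.038, 0.999, -0.0, -0.0]
contact_force: [0.1, 0.3, -0.4]
opening: 0.2
gripper_force: 0.0
t 17.13 st [-2.  19.7] z 248.0 tooly ang vs st x 1.569 open 0.2 F [ 0.1  0.3 -0.4] q [ 0.92  0.65 -1.26  1.73  0.65  1.26  1.15]
```

View pics/side9.png

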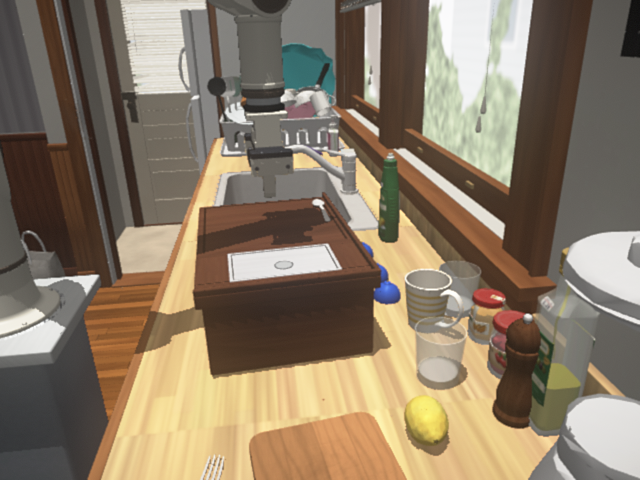

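The hatch is shut and empty, with its push mark back at (284,265). The spoon at (320,207) hasn't moved and the arm is clear.

```bash
python3 -c "from plant import sign_off; print(sign_off())"
```

```text
the job is handed in; nothing more can be done
None
```

I swept both lemon halves onto the hatch and held it open until they slid into the bin; it then sprang shut, the teaspoon looks unmoved in the last picture, and I handed the job in at about 17 s of the 72 s allowed.

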